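# Wind the dust-extraction damper open and hold its cover on the seal

### The arm

A 7-joint arm with a two-finger parallel gripper is mounted at the origin on a cart in front of the work surface, level with it; the furniture and walls round the work are solid. World frame = base frame: x ahead of the robot, y to its left, z up, the work surface at z = 0. Lengths are in m, angles in degrees, forces in N, time in s.
With the tool pointing down it reaches from about 0.425 to 0.875 m from the base axis. Payload 4.7 kg.
Tool frame: the origin (TCP) lies on the front face of the gripper's body, between the roots of the fingers; the fingertips stand 70 mm ahead of it and the grasp point (between the pads) lies 51 mm ahead of it; z points along the fingers, y is the direction in which the jaws open and shut (so a half turn about z gives the same grasp; the last joint's range is limited). The gripper opens to 87 mm and grips with 3 to 60 N. Pads are 19 mm wide; open, the fingers measure 117 mm over their backs; the gripper's body (75 mm by 190 mm) begins 51 mm behind the grasp point.
Start: joints at [-67.431, 18.392, -4.016, 83.108, 1.295, 78.541, -3.26], TCP at [0.241, 0.604, 0.292] pointing down, gripper open.
Joint ranges: [-163.93, 163.93], [-17.29, 119.83], [-79.2, 71.16], [3.27, 140.29], [-89.18, 269.18], [5.43, 117.66], [-154.24, 154.24]. Speed limits (degrees/s): [147.25, 147.25, 180, 180, 180, 180, 180].

### API

Orientations are given as [roll, pitch, yaw] about the fixed x, y, z axes, in that order (R = Rz(yaw) Ry(pitch) Rx(roll)).
In Python, from cell import env gives the robot as it stands.
- The arm moves only by the tool drive_tool, never from a script. Its argument "commands" is a list of rows, each a list of 7 numbers: the shift along the tool's x, y, z in cm, then the turn, a rotation vector about the tool's x, y, z in degrees, then the opening, from 0 (shut) to 1 (fully open). In form: [[tx, ty, tz, rx, ry, rz, hand], ...]. A call has 1 to 20 rows; each row shifts and turns the commanded pose from where the row before left it, along the tool's axes as they then stand; what a row does not reach is not made up. A row lasts 1/12 s, in which the tool goes at most 41.7 mm and 7.16 degrees, less where a joint would pass 70% of its speed; a pose out of reach is approached as far as the arm can. A call is refused whole if a number of a shift passes 4.17 or a number of a turn 7.16, either way. A call with a gripper value outside its range is refused whole. The fingers move at their own pace and stop on an object; "force" is the grip in N (left out, the last holds). Time passes only in rows, so rows that do not move let the fingers close. It gives the time, the measured TCP pose, the force and the opening at its end, in the units of the state.
- env.get_obs(): the state, without advancing time (a new reading comes with each control period).
- env.read_camera(name): name is "scene" or "top" or "wrist"; returns a dict with "img" (400x640x3 uint8, blue, green, red), "mtx" (3x3 intrinsics, pixels), "pose" (4x4, takes a point from camera to world coordinates). Camera axes: x right, y down, z forward; pixel columns grow to the right and rows downward; lengths in m; the calibration is good to about 2 mm. A picture is of the moment at which its call begins. There is no depth.
- env.sign_off(): hands the job in, once; it reports no verdict.
The state is a dict: "time_s": time; "qpos": joint angles; "joint_velocities": joint speeds; "effort": joint torques, N m; "tool_pos": TCP position; "tool_rot": TCP orientation; "force": force on the tool from outside, world axes, zero at the start; "wrist_torque": the same for the moment, N m; "grip_width": finger opening in m.
Only numpy, scipy, OpenCV 4.12 (cv2) and the standard library are available. Lean on these libraries where they do the work, as an engineer would, in place of code of your own. Each camera call takes 0.05 s, during which the arm holds its last target.

### The job

Get the dust-extraction damper box ready to close: wind its spring-return damper fully open by turning the red key inside clockwise to its stop, and turn the steel quarter-turn wing on the rim until it lines up with the red marks, so that it will pass through the slot in the white cover. Then fit the cover over the wing and press it down by its black handle, flat against the springy seal and fully home. Finish while still holding it pressed there, so that I can lock the wing, and leave the cap, the marker and the bottle where they are.

Things in the scene. Friction and masses are not known exactly. Their poses are not given: they have to be found in the camera images.
- damper_box: Grey steel box fixed to the bench, 185 (x) x 150 (y) x 70 mm high, a 22 mm long duct spigot on its front and rear. Origin: centre of underside, z up. Its flat rim (z 70) surrounds a 124 x 124 mm opening, x -44.5 to 79.5, y -62 to 62. Inside is the red key; the wing stands on the wide rim at the -x end. A black seal round the opening stands 6 mm above the rim when unloaded.
- key_grip (a point): Middle of the red winding key's plate, at box x 17.5, y 0, z 46 mm. Plate 36 mm long along this frame's x, 8 mm thick along its y, upright from box z 36 to 57 (below the rim, inside the opening), on a vertical axis. Below it a hub 13 mm wide (20 mm at its foot) and a white dial with its face at box z 26.5.
- winding_key (a joint): Turn of the key, rad, growing clockwise seen from above. 3.0 is the stop: damper fully open, the black pointer under the key in the green end of the scale. Starts at 0.1 to 0.7. The spring resists with up to 0.06 N m, gear friction adds 0.09 N m, so the key stays where it is left. At 0 the key's x axis is the box's x axis.
- wing_grip (a point): Middle of the steel wing of the quarter-turn stud, at box x -70, y 0, z 87.5 mm. Plate 26 mm long along this frame's x, 8 mm thick along its y, upright from box z 76.5 to 98.5, on a thin vertical stem above the rim.
- wing_stud (a joint): Turn of the wing, rad, positive counter-clockwise from above. At 0 its length lies along the box's x, in line with the two red marks on the rim and the cover's slot; no stop or click there (it turns from -0.7 to 1.75 against 0.05 N m of friction) and it stays where it is left. Starts at 0.7 to 1.4.
- cover: Loose white cover, 0.28 kg, lying right way up left of the box. Origin: centre of its underside, z up. Plate 185 (x) x 150 (y) mm, z 12 to 16; a 115 x 115 mm locating rim below it (x -40 to 75) enters the opening with 4.5 mm to spare all round. Fitted, its axes agree with the box's and its origin is at box x 0, y 0, z 64 mm on the unloaded seal, 59 mm fully home.
- cover_handle (a point): Middle of the cover's black grip bar, at cover x 8, y 0, z 41.5 mm. Bar 82 mm long along the cover's y, 14 mm wide along x, 13 mm high (cover z 35 to 48), 19 mm free under it between its two end posts (each 16 mm, 66 mm between centres).
- cover_slot (a point): Centre of the slot through the cover's plate, at cover x -70, y 0, z 16 mm; the slot is 34 mm along the cover's x and 16 mm along y. The wing passes through it.
- seal (a joint): How far the seal is pressed in, m: 0 unloaded, 0.005 fully pressed (cover home). It pushes up with 3.6 N at first and 9.6 N at the end of its travel, so the cover's weight alone does not close it; about 7 N more does.
- vent_cap: Bystander: cream plastic cap, 58 mm across, 37 mm high, right of the box. Origin under its centre.
- marker: Bystander: black felt marker, 131 mm long, 16 mm thick, lying right of the cap. Origin under its centre.
- square_bottle: Bystander: milky square bottle with a black cap, 56 x 56 x 115 mm, standing farther right. Origin under its centre.
- scale_pan (a point): Obstacle, fixed: middle of the pan of a bench scale that stands just behind the cover and left of the box. The scale fills 295 mm in x and 310 mm in y about this point, from the bench up to the pan's lip at z 143 mm: carry the cover clear of it. Right of the box stands a low balance, 65 mm high.

How it is judged:
By the outcome, as a careful person would: the job done as asked, in the order asked, and still so for the second after the job is handed in, while the arm keeps its last pose, push and grip.
It also fails if it takes over 67 s, if anything falls off the work surface, if the arm or the gripper's body presses on something with over 40 N, if the wrist force passes 120 N, or if a joint passes its speed limit or range.

## Working session

There is one attempt and no reset: what is moved stays moved. The work goes in short steps, Python scripts to look and compute and a tool call to move; the robot and the scene stay as the last step left them, time stands still between calls to the robot, and variables do not carry over. Pictures are saved under pics/ and viewed, and the job is handed in when it is done.

Besides the shell and the picture viewer there is one more tool, called after ">>>" in YAML: its name, and indented under it one key for each argument. drive_tool: Moves the arm, as the interface text tells. Its arguments: {"type":"object","properties":{"commands":{"type":"array"},"force":{"type":"number"}},"required":["commands"]}

```bash
ls; mkdir -p pics
python3 - <<'E'
from cell import env
import cv2,numpy as np
o=env.get_obs();print(o)
for n in ["scene","top","wrist"]:
    c=env.read_camera(n);cv2.imwrite(f"pics/{n}0.png",c["img"]);print(n,c["mtx"].tolist(),np.round(c["pose"],4).tolist())
E
```

```text
pics
{'time_s': 0.0, 'qpos': array([-67.43102127,  18.4380316 ,  -4.01713566,  83.1737015 ,
         1.29468072,  78.54088588,  -3.26077253]), 'joint_velocities': array([ 0.07414711,  0.00092292, -0.02289473,  0.01263287, -0.02705524,
        0.06774661,  0.03762129]), 'effort': array([-6.75618026e-05, -4.91279662e+01, -4.03774381e-01, -3.12530243e+01,
       -6.37829513e-02,  4.42795898e-02,  1.98015614e-04]), 'tool_pos': array([0.24084924, 0.60328488, 0.29118378]), 'tool_rot': array([-1.79892612e+02,  4.90245352e-03,  1.58241435e+02]), 'force': array([ 0.11104923, -0.11008754,  0.21292716]), 'wrist_torque': array([ 0.01125611, -0.01582551, -0.03028663]), 'grip_width': 0.08724951098494833}
scene [[394.9775946199956, 0.0, 320.08463403810975], [0.0, 394.9775946199956, 204.50287572310978], [0.0, 0.0, 1.0]] [[0.8387, -0.2335, 0.492, -0.1041], [-0.5441, -0.3187, 0.7762, -1.1808], [-0.0245, -0.9186, -0.3943, 0.6511], [0.0, 0.0, 0.0, 1.0]]
top [[423.38344263223036, 0.0, 326.1660546683436], [0.0, 423.38344263223036, 191.79922297156253], [0.0, 0.0, 1.0]] [[0.0086, -0.985, 0.1722, 0.3341], [-0.9997, -0.0048, 0.0221, -0.1534], [-0.021, -0.1724, -0.9848, 1.2611], [0.0, 0.0, 0.0, 1.0]]
wrist [[318.0675994410022, 0.0, 316.7068064990186], [0.0, 318.0675994410022, 203.11852340937548], [0.0, 0.0, 1.0]] [[0.3715, 0.8874, 0.2731, 0.1641], [0.9284, -0.3544, -0.1114, 0.6336], [-0.0021, 0.2949, -0.9555, 0.3848], [0.0, 0.0, 0.0, 1.0]]
```

View pics/scene0.png

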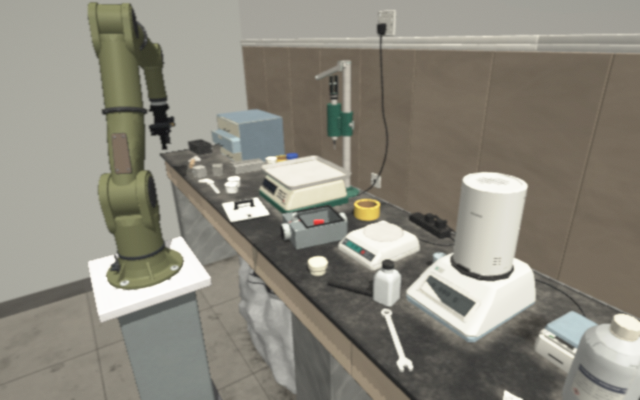

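View pics/top0.png

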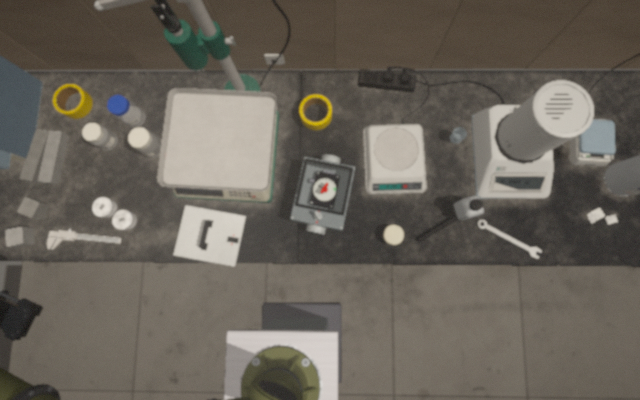

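View pics/wrist0.png

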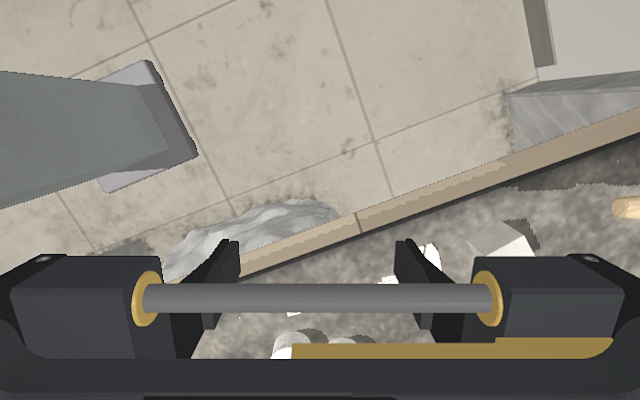

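Run:
```python
import cv2
im=cv2.imread("pics/top0.png")
cv2.imwrite("pics/boxc.png",cv2.resize(im[145:245,275:375],None,fx=6,fy=6,interpolation=cv2.INTER_CUBIC))
cv2.imwrite("pics/covc.png",cv2.resize(im[195:275,160:260],None,fx=7,fy=7,interpolation=cv2.INTER_CUBIC))
```

```text
(no output)
```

View pics/boxc.png

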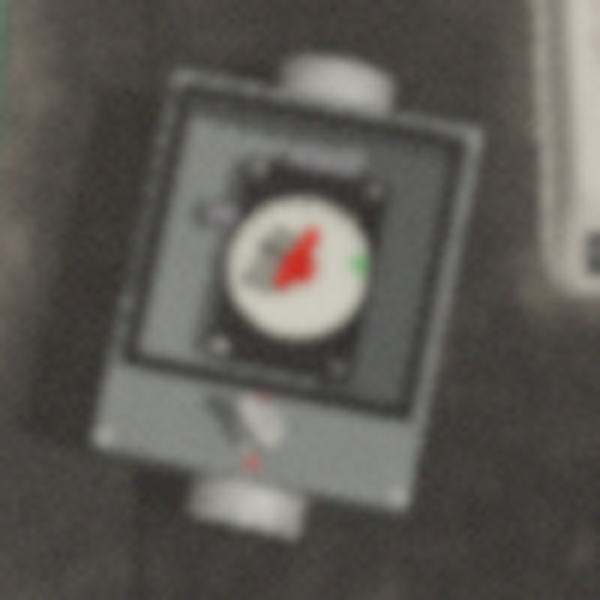

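View pics/covc.png

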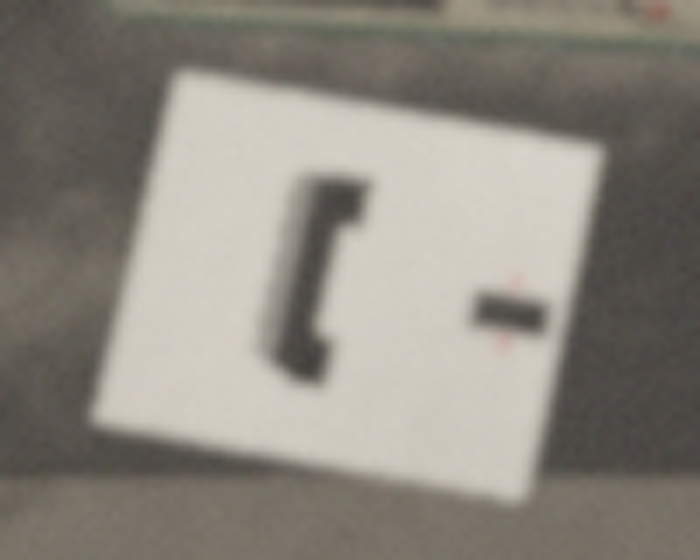

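```bash
cat > h.py <<'E'
from cell import env
import cv2,numpy as np
from scipy.spatial.transform import Rotation as R
def unproj(c,px,z):
    px=np.atleast_2d(px).astype(float)
    d=np.c_[(px-c["mtx"][:2,2])/[c["mtx"][0,0],c["mtx"][1,1]],np.ones(len(px))]@c["pose"][:3,:3].T
    o=c["pose"][:3,3]; z=np.broadcast_to(z,len(px))
    return o+d*((z-o[2])/d[:,2])[:,None]
def proj(c,P):
    P=np.atleast_2d(P); q=(P-c["pose"][:3,3])@c["pose"][:3,:3]
    return q[:,:2]/q[:,2:]*[c["mtx"][0,0],c["mtx"][1,1]]+c["mtx"][:2,2]
def rigid(L,W):
    L=np.array(L)[:,:2];W=np.array(W)[:,:2]
    l=L-L.mean(0);w=W-W.mean(0)
    th=np.arctan2((l[:,0]*w[:,1]-l[:,1]*w[:,0]).sum(),(l*w).sum())
    Rm=np.array([[np.cos(th),-np.sin(th)],[np.sin(th),np.cos(th)]])
    t=W.mean(0)-Rm@L.mean(0)
    return t,np.degrees(th),(W-(L@Rm.T+t))*1000
def pt(t,yaw,l):
    y=np.radians(yaw);return np.array([t[0]+np.cos(y)*l[0]-np.sin(y)*l[1],t[1]+np.sin(y)*l[0]+np.cos(y)*l[1]])
E
cat > m0.py <<'E'
from h import *
c=env.read_camera("top")
px=np.array([[175,75],[482,128],[405,510],[97,440]])/6+[275,145]-0.4
L=np.array([[.0925,.075],[.0925,-.075],[-.0925,-.075],[-.0925,.075]])
W=unproj(c,px,.070); print("box",rigid(L,W))
b=rigid(L,W)
px=np.array([[180,70],[605,148],[527,503],[92,425]])/7+[160,195]-0.4
# cover x -> image left
Lc=np.array([[.0925,-.075],[-.0925,-.075],[-.0925,.075],[.0925,.075]])
W=unproj(c,px,.016);k=rigid(Lc,W);print("cover",k)
for n,l in [("key",(.0175,0)),("wing",(-.07,0))]: print(n,pt(b[0],b[1],l))
print("handle",pt(k[0],k[1],(.008,0)))
# red marks
print("marks",unproj(c,np.array([[263,397],[250,462]])/6+[275,145]-.4,.07), pt(b[0],b[1],(-.05,0)))
E
python3 m0.py
```

```text
box (array([ 0.54106443, -0.11729055]), np.float64(-11.065418733541618), array([[-1.97535727,  0.66838519],
       [ 1.03904568, -0.3214025 ],
       [-1.15274949,  0.77345347],
       [ 2.08906108, -1.12043617]]))
cover (array([0.41997996, 0.21719814]), np.float64(80.1114676043714), array([[ 1.12725112,  0.24601873],
       [ 0.50768954, -1.28488572],
       [-0.22763123, -0.61493871],
       [-1.40730943,  1.6538057 ]]))
key [ 0.55823908 -0.12064931]
wing [ 0.47236583 -0.10385547]
handle [0.42135382 0.22507929]
marks [[ 0.48766355 -0.10518873  0.07      ]
 [ 0.4568196  -0.09942847  0.07      ]] [ 0.491994   -0.10769406]
```

>>> drive_tool:
  commands:
    - [-1.4, -1.3, 0, 0, 0, 0, 1]
    - [-2.8, -2.6, 0, 0, 0, 0, 1]
    - [-2.8, -2.6, 0, 0, 0, 0, 1]
    - [-2.8, -2.6, 0, 0, 0, 0, 1]
    - [-2.8, -2.6, 0, 0, 0, 0, 1]
    - [-2.8, -2.6, 0, 0, 0, 0, 1]
    - [-2.8, -2.6, 0, 0, 0, 0, 1]
    - [-2.8, -2.6, 0, 0, 0, 0, 1]
    - [-2.8, -2.6, 0, 0, 0, 0, 0.4]
    - [-2.8, -2.6, 0, 0, 0, 0, 0.4]
    - [-2.8, -2.6, 0, 0, 0, 0, 0.4]
    - [-2.8, -2.6, 0, 0, 0, 0, 0.4]
    - [-2.8, -2.6, 0, 0, 0, 0, 0.4]
    - [-2.8, -2.6, 0, 0, 0, 0, 0.4]
    - [-2.8, -2.6, 0, 0, 0, 0, 0.4]
    - [-2.8, -2.6, 0, 0, 0, 0, 0.4]
    - [-2.8, -2.6, 0, 0, 0, 0, 0.4]
    - [-2.8, -2.6, 0, 0, 0, 0, 0.4]
    - [-2.8, -2.6, 0, 0, 0, 0, 0.4]
    - [-2.8, -2.6, 0, 0, 0, 0, 0.4]
  force: 30

```text
time_s: 1.87
tool_pos: [0.5605, -0.0713, 0.2924]
tool_rot: [180.0, 0.0, 158.3]
force: [0.4, -0.7, -0.0]
grip_width: 0.035
```

>>> drive_tool:
  commands:
    - [-2.6, -2.1, 0, 0, 0, 3, 0.4]
    - [-2.6, -2.1, 0, 0, 0, 3, 0.4]
    - [-2.6, -2.1, 0, 0, 0, 3, 0.4]
    - [0, 0, 0, 0, 0, 0, 0.4]
    - [0, 0, 0, 0, 0, 0, 0.4]

```text
time_s: 2.28
tool_pos: [0.6042, -0.162, 0.2916]
tool_rot: [-179.9, -0.0, 149.0]
force: [0.9, 0.2, -0.7]
grip_width: 0.0349
```

Run:
```python
from h import *
c=env.read_camera("wrist");o=env.get_obs();cv2.imwrite("pics/w1.png",c["img"]);np.savez("w1.npz",mtx=c["mtx"],pose=c["pose"]);print(o["tool_pos"],o["tool_rot"],c["pose"][:3,3])
```

```text
[ 0.6043204  -0.15978927  0.29167759] [-1.79973721e+02 -6.07468772e-02  1.49180910e+02] [ 0.53333597 -0.11992473  0.38518107]
```

View pics/w1.png

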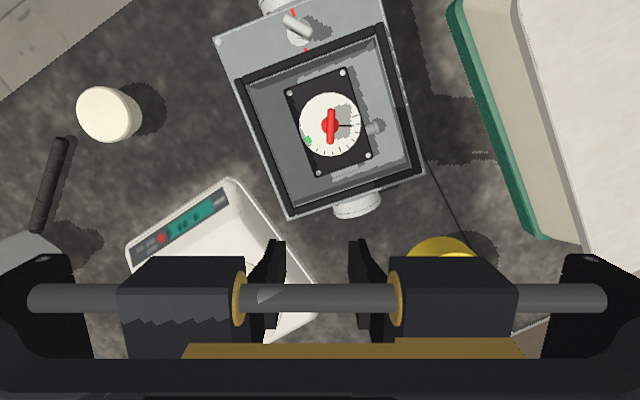

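Run:
```python
import cv2
im=cv2.imread("pics/w1.png")
cv2.imwrite("pics/w1c.png",cv2.resize(im[0:115,200:400],None,fx=4,fy=4,interpolation=cv2.INTER_CUBIC))
cv2.imwrite("pics/w1d.png",cv2.resize(im[80:225,230:430],None,fx=4,fy=4,interpolation=cv2.INTER_CUBIC))
```

```text
(no output)
```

View pics/w1c.png

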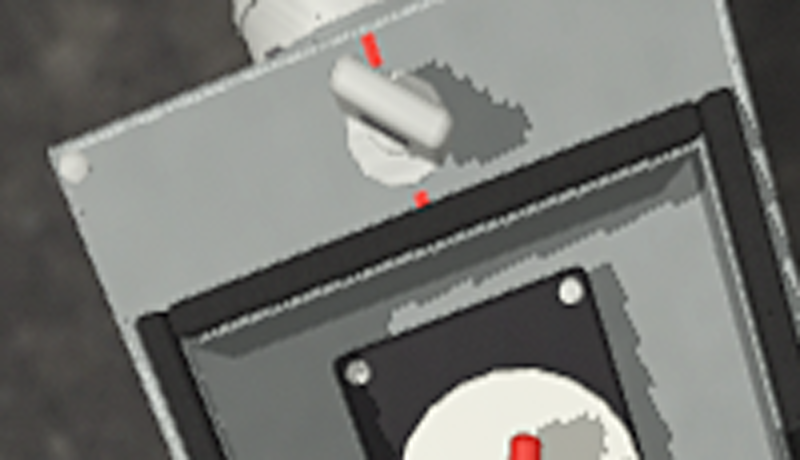

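View pics/w1d.png

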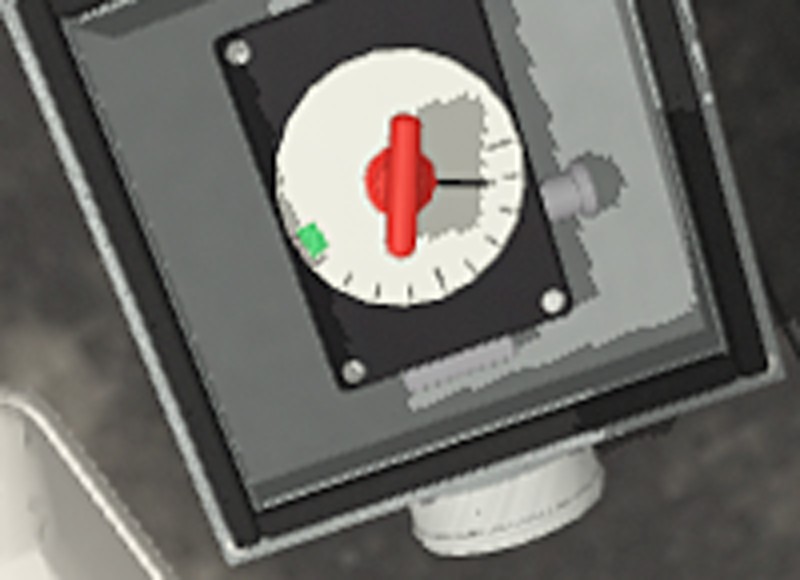

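```bash
cat > m1.py <<'E'
from h import *
c=np.load("w1.npz")
A=lambda p,o:np.array(p)/4+o-0.4
px=np.vstack([A([[50,150]],[200,0]),A([[235,562],[782,375]],[230,80])])
L=np.array([[-.0925,-.075],[.0925,-.075],[.0925,.075]])
W=unproj(c,px,.07);b=rigid(L,W);print(b)
m=unproj(c,A([[421,199],[371,50]],[200,0]),.07);print("marks",m,np.degrees(np.arctan2(*(m[0]-m[1])[[1,0]])))
k=unproj(c,A([[405,122],[400,248]],[230,80]),.057);print("key",k,k.mean(0),pt(b[0],b[1],(.0175,0)),np.linalg.norm(k[0]-k[1]),np.degrees(np.arctan2(*(k[1]-k[0])[[1,0]])))
k=unproj(c,A([[350,72],[437,127]],[200,0]),.0985);print("wing",k.mean(0),pt(b[0],b[1],(-.07,0)),np.linalg.norm(k[0]-k[1]),np.degrees(np.arctan2(*(k[1]-k[0])[[1,0]])))
c2=unproj(c,A([[400,177]],[230,80]),.0265);print("dialc",c2)
E
python3 m1.py
```

```text
(array([ 0.54041834, -0.11530339]), np.float64(-11.274961846123704), array([[-0.07428122,  0.06577737],
       [ 0.35048059,  1.00431105],
       [-0.27619938, -1.07008842]]))
marks [[ 0.48623772 -0.10492163  0.07      ]
 [ 0.45532527 -0.09870234  0.07      ]] -11.375502309403116
key [[ 0.54421535 -0.1110182   0.057     ]
 [ 0.5701605  -0.12765152  0.057     ]] [ 0.55718793 -0.11933486  0.057     ] [ 0.55758059 -0.11872495] 0.03081912182667571 -32.66374315986333
wing [ 0.47218878 -0.1014207   0.0985    ] [ 0.47176933 -0.10161716] 0.019936204436978584 29.274319148536442
dialc [[ 0.55700859 -0.11866029  0.0265    ]]
```

>>> drive_tool:
  commands:
    - [2.0, 0.4, 0, 0, 0, 1.9, 0.35]
    - [2.1, 0.4, 0, 0, 0, 0, 0.35]
    - [2.0, 0.3, 0, 0, 0, 0, 0.35]
    - [0, 0, 3.5, 0, 0, 0, 0.35]
    - [0, 0, 4.0, 0, 0, 0, 0.35]
    - [0, 0, 4.0, 0, 0, 0, 0.35]
    - [0, 0, 2.5, 0, 0, 0, 0.35]
    - [0, 0, 0, 0, 0, 0, 0.35]
    - [0, 0, 0, 0, 0, 0, 0.35]

```text
time_s: 3.08
tool_pos: [0.5579, -0.116, 0.1518]
tool_rot: [-180.0, -0.1, 147.5]
force: [0.3, 0.3, 0.6]
grip_width: 0.0306
```

>>> drive_tool:
  commands:
    - [-0.1, -0.2, 1.3, 0, 0, 0, 0.35]
    - [0, 0, 1.5, 0, 0, 0, 0.35]
    - [0, 0, 1.4, 0, 0, 0, 0.35]
    - [0, 0, 0, 0, 0, 0, 0.35]
    - [0, 0, 0, 0, 0, 0, 0.35]

```text
time_s: 3.5
tool_pos: [0.5591, -0.1199, 0.1112]
tool_rot: [180.0, 0.1, 147.4]
force: [0.7, -0.1, -0.3]
grip_width: 0.0305
```

Run:
```python
from h import *
c=env.read_camera("wrist");o=env.get_obs();cv2.imwrite("pics/w2.png",c["img"]);print(o["tool_pos"],o["tool_rot"],o["force"],o["wrist_torque"],o["qpos"])
```

```text
[ 0.55947232 -0.12011221  0.11173382] [1.79926060e+02 1.24710146e-01 1.47351303e+02] [ 0.15992651  0.33170736 -0.2971826 ] [-0.06149063  0.05404049 -0.02674151] [-19.53952093  20.23456758  34.09906079 106.79122944 -13.42846473
  56.82092592  77.65342981]
```

View pics/w2.png

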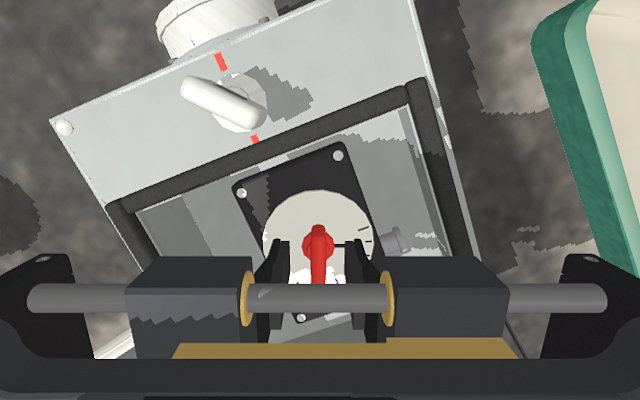

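>>> drive_tool:
  commands:
    - [0.2, 0, 0.2, 0, 0, 0, 0.35]
    - [0, 0, 0, 0, 0, 0, 0]
    - [0, 0, 0, 0, 0, 0, 0]
    - [0, 0, 0, 0, 0, 0, 0]
    - [0, 0, 0, 0, 0, 0, 0]
  force: 50

```text
time_s: 3.97
tool_pos: [0.5569, -0.1188, 0.1086]
tool_rot: [180.0, 0.0, 147.3]
force: [0.5, -0.6, -0.8]
grip_width: 0.0119
```

```bash
cat > s.py <<'E'
from h import *
o=env.get_obs()
for k in ["time_s","tool_pos","tool_rot","force","wrist_torque","grip_width","qpos"]: print(k,np.round(o[k],4))
E
python3 s.py
```

```text
time_s 3.9667
tool_pos [ 0.5569 -0.1188  0.1086]
tool_rot [1.799745e+02 2.700000e-02 1.473432e+02]
force [ 0.4563 -0.6418 -0.8284]
wrist_torque [-0.0227 -0.0125 -0.022 ]
grip_width 0.0119
qpos [-19.6402  20.2253  34.054  107.2209 -13.4409  56.5058  77.5926]
```

Still closing; continue, then turn clockwise (about +tool z).

>>> drive_tool:
  commands:
    - [0, 0, 0, 0, 0, 0, 0]
    - [0, 0, 0, 0, 0, 0, 0]
    - [0, 0, 0, 0, 0, 3, 0]
    - [0, 0, 0, 0, 0, 6, 0]
    - [0, 0, 0, 0, 0, 6, 0]
    - [0, 0, 0, 0, 0, 6, 0]
    - [0, 0, 0, 0, 0, 6, 0]
    - [0, 0, 0, 0, 0, 6, 0]
    - [0, 0, 0, 0, 0, 6, 0]
    - [0, 0, 0, 0, 0, 6, 0]
    - [0, 0, 0, 0, 0, 6, 0]
    - [0, 0, 0, 0, 0, 6, 0]

```text
time_s: 4.97
tool_pos: [0.5588, -0.1173, 0.1086]
tool_rot: [179.8, -0.0, 90.2]
force: [5.0, 2.6, -3.5]
grip_width: 0.0074
```

```bash
python3 s.py
```

```text
time_s 4.9667
tool_pos [ 0.5588 -0.1173  0.1086]
tool_rot [ 1.797596e+02 -4.850000e-02  9.015270e+01]
force [ 4.9708  2.5682 -3.4877]
wrist_torque [ 0.4663 -1.2232  0.1522]
grip_width 0.0074
qpos [-28.4719  22.8212  44.9426 107.4233 -19.1382  57.2597  24.8574]
```

>>> drive_tool:
  commands:
    - [0, 0, 0, 0, 0, 6, 0]
    - [0, 0, 0, 0, 0, 6, 0]
    - [0, 0, 0, 0, 0, 6, 0]
    - [0, 0, 0, 0, 0, 6, 0]
    - [0, 0, 0, 0, 0, 6, 0]
    - [0, 0, 0, 0, 0, 6, 0]
    - [0, 0, 0, 0, 0, 6, 0]
    - [0, 0, 0, 0, 0, 6, 0]
    - [0, 0, 0, 0, 0, 6, 0]
    - [0, 0, 0, 0, 0, 6, 0]
    - [0, 0, 0, 0, 0, 6, 0]
    - [0, 0, 0, 0, 0, 6, 0]
    - [0, 0, 0, 0, 0, 6, 0]
    - [0, 0, 0, 0, 0, 6, 0]

```text
time_s: 6.13
tool_pos: [0.5604, -0.1188, 0.1087]
tool_rot: [179.8, -0.5, 6.1]
force: [11.5, -2.0, -10.5]
grip_width: 0.0076
```

```bash
python3 s.py
```

```text
time_s 6.1333
tool_pos [ 0.5604 -0.1188  0.1087]
tool_rot [179.7705  -0.4649   6.1444]
force [ 11.4844  -1.9912 -10.5049]
wrist_torque [-0.4886 -2.3003  0.1854]
grip_width 0.0076
qpos [-41.1493  30.9192  62.9464 107.6899 -31.6635  60.5946 -49.1911]
```

>>> drive_tool:
  commands:
    - [0.2, 0, 0.1, 0, 0, 3, 0]
    - [0, 0, 0, 0, 0, 3, 0]
    - [0, 0, 0, 0, 0, 3, 0]
    - [0, 0, 0, 0, 0, 2, 0]
    - [0, 0, 0, 0, 0, 0, 0]

```text
time_s: 6.55
tool_pos: [0.5609, -0.1192, 0.1086]
tool_rot: [179.9, -0.3, -4.6]
force: [4.0, -1.9, 4.3]
grip_width: 0.0074
```

```bash
python3 s.py
python3 - <<'E'
from h import *
c=env.read_camera("wrist");cv2.imwrite("pics/w3.png",c["img"])
E
```

```text
time_s 6.55
tool_pos [ 0.5609 -0.1192  0.1086]
tool_rot [179.8958  -0.2611  -4.6094]
force [ 3.953 -1.94   4.322]
wrist_torque [-0.1954 -0.7574  0.4734]
grip_width 0.0074
qpos [-42.1721  32.5557  64.9399 107.4723 -33.5875  61.6574 -58.4583]
```

View pics/w3.png

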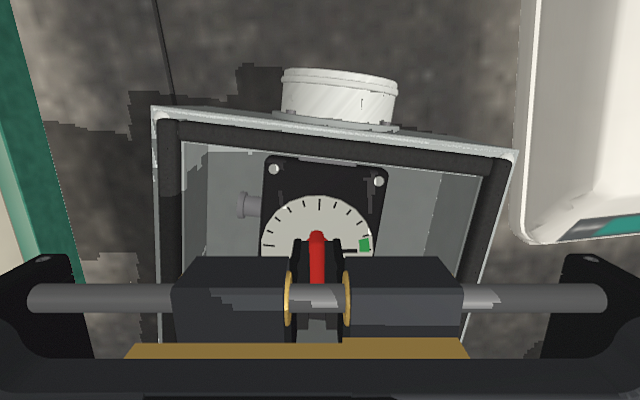

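>>> drive_tool:
  commands:
    - [0, 0, 0, 0, 0, 2, 0]
    - [0, 0, 0, 0, 0, 0, 0]
    - [0, 0, 0, 0, 0, 0, 0]

```text
time_s: 6.85
tool_pos: [0.5608, -0.1192, 0.1086]
tool_rot: [179.9, -0.3, -6.5]
force: [3.9, -1.5, 5.4]
grip_width: 0.0075
```

```bash
python3 s.py
```

```text
time_s 6.85
tool_pos [ 0.5608 -0.1192  0.1086]
tool_rot [179.911   -0.2712  -6.4753]
force [ 3.9406 -1.5381  5.4033]
wrist_torque [-0.3732 -0.937   0.7545]
grip_width 0.0075
qpos [-42.3399  32.7542  65.2316 107.4871 -33.8593  61.7573 -60.1115]
```

>>> drive_tool:
  commands:
    - [0, 0, 0, 0, 0, -2, 0]
    - [0, 0, 0, 0, 0, 0, 0.35]
    - [0, 0, 0, 0, 0, 0, 0.35]
    - [0, 0, 0, 0, 0, 0, 0.35]
    - [0, 0, -3, 0, 0, 0, 0.35]
    - [0, 0, -4, 0, 0, 0, 0.35]
    - [0, 0, -3, 0, 0, -4, 0.35]
    - [0, 0, 0, 0, 0, -6, 0.35]
    - [0, 0, 0, 0, 0, -6, 0.35]
    - [0, 0, 0, 0, 0, -6, 0.35]
    - [0, 0, 0, 0, 0, -6, 0.35]
    - [0, 0, 0, 0, 0, -5, 0.35]
    - [0, 0, 0, 0, 0, 0, 0.35]

```text
time_s: 7.93
tool_pos: [0.5577, -0.1185, 0.2066]
tool_rot: [-179.9, 0.1, 28.4]
force: [-0.2, -0.3, -0.3]
grip_width: 0.0305
```

```bash
python3 s.py
python3 - <<'E'
from h import *
c=env.read_camera("wrist");cv2.imwrite("pics/w4.png",c["img"])
c=env.read_camera("top");cv2.imwrite("pics/t4.png",cv2.resize(c["img"][145:245,275:375],None,fx=5,fy=5,interpolation=cv2.INTER_CUBIC))
E
```

```text
time_s 7.9333
tool_pos [ 0.5577 -0.1185  0.2066]
tool_rot [-1.798873e+02  6.920000e-02  2.844150e+01]
force [-0.2239 -0.3187 -0.3039]
wrist_torque [-0.0803  0.1591 -0.0598]
grip_width 0.0305
qpos [-42.0062  20.0672  61.7804 102.6178 -18.9493  68.8157 -36.1912]
```

View pics/w4.png

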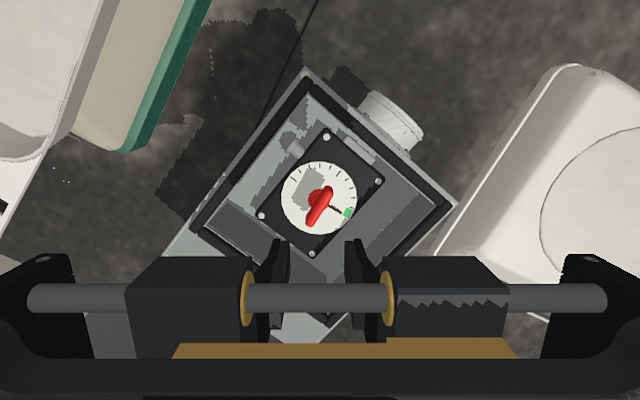

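View pics/t4.png

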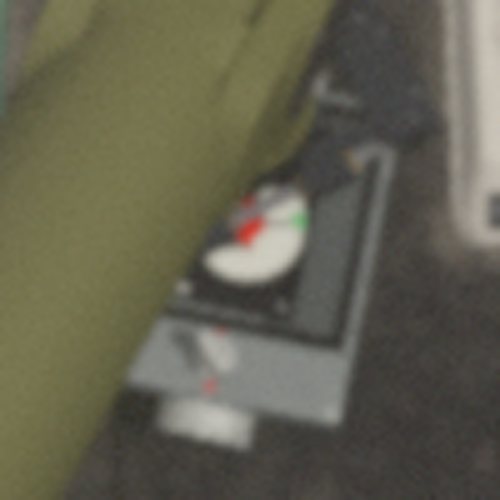

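Run:
```python
import cv2
im=cv2.imread("pics/w4.png")
cv2.imwrite("pics/w4c.png",cv2.resize(im[150:250,260:380],None,fx=6,fy=6,interpolation=cv2.INTER_CUBIC))
```

```text
(no output)
```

View pics/w4c.png

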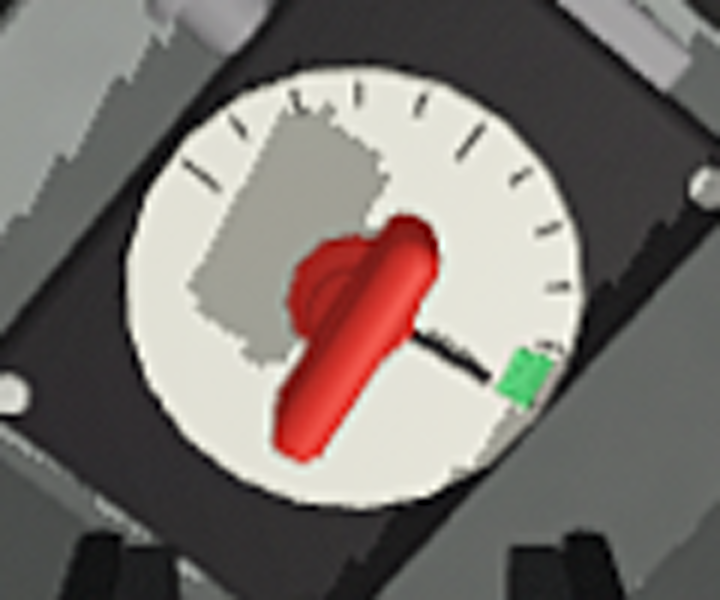

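>>> drive_tool:
  commands:
    - [-1.7, -1.4, 0, 0, 0, 0, 0.5]
    - [-1.7, -1.4, 0, 0, 0, 0, 0.5]
    - [-1.7, -1.4, 0, 0, 0, 0, 0.5]
    - [-1.6, -1.4, 0, 0, 0, 0, 0.5]
    - [0, 0, 0, 0, 0, 0, 0.5]
    - [0, 0, 0, 0, 0, 0, 0.5]

```text
time_s: 8.53
tool_pos: [0.4726, -0.1003, 0.2073]
tool_rot: [-179.8, -0.2, 28.3]
force: [0.3, -0.7, 0.5]
grip_width: 0.0432
```

```bash
python3 s.py
python3 - <<'E'
from h import *
c=env.read_camera("top");cv2.imwrite("pics/t5.png",cv2.resize(c["img"][145:245,275:375],None,fx=5,fy=5,interpolation=cv2.INTER_CUBIC))
E
```

```text
time_s 8.5333
tool_pos [ 0.4726 -0.1003  0.2073]
tool_rot [-1.797818e+02 -1.796000e-01  2.831470e+01]
force [ 0.3071 -0.7     0.4612]
wrist_torque [-0.0193  0.0872 -0.0588]
grip_width 0.0432
qpos [-56.766    0.265   67.0297 114.1903  -0.5776  65.7031 -51.1838]
```

View pics/t5.png

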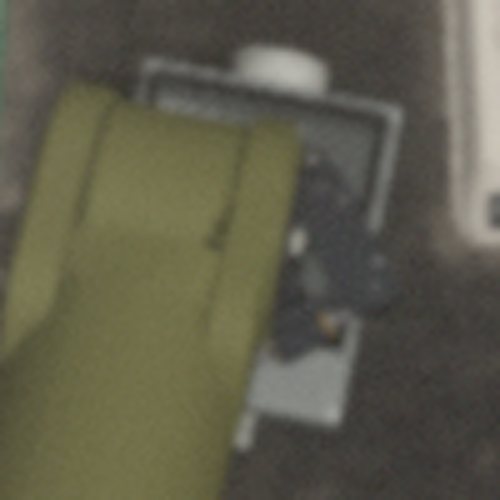

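>>> drive_tool:
  commands:
    - [0, 0, 0, 0, 0, -7, 0.5]
    - [0, 0, 0, 0, 0, -7, 0.5]
    - [0, 0, 0, 0, 0, -7, 0.5]
    - [0, 0, 0, 0, 0, -7, 0.5]
    - [0, 0, 0, 0, 0, -7, 0.5]
    - [0, 0, 0, 0, 0, -7, 0.5]
    - [0, 0, 0, 0, 0, -7, 0.5]
    - [0, 0, 0, 0, 0, -7, 0.5]
    - [0, 0, 0, 0, 0, -7, 0.5]
    - [0, 0, 0, 0, 0, -7, 0.5]
    - [0, 0, 0, 0, 0, -7, 0.5]
    - [0, 0, 0, 0, 0, -7, 0.5]
    - [0, 0, 0, 0, 0, -7, 0.5]
    - [0, 0, 0, 0, 0, -7, 0.5]
    - [0, 0, 0, 0, 0, -7, 0.5]
    - [0, 0, 0, 0, 0, -7, 0.5]
    - [0, 0, 0, 0, 0, -7, 0.5]
    - [0, 0, 0, 0, 0, -7, 0.5]

```text
time_s: 10.08
tool_pos: [0.474, -0.1017, 0.2071]
tool_rot: [-179.8, 0.0, 154.6]
force: [-0.5, -1.1, -0.1]
grip_width: 0.0435
```

```bash
python3 s.py
```

```text
time_s 10.0833
tool_pos [ 0.474  -0.1017  0.2071]
tool_rot [-1.797926e+02  4.240000e-02  1.545812e+02]
force [-0.4857 -1.0577 -0.0989]
wrist_torque [0.0268 0.0013 0.0415]
grip_width 0.0435
qpos [-55.0228   0.8619  65.3528 113.9672  -0.6278  65.6876  75.1673]
```

>>> drive_tool:
  commands:
    - [0, 0, 0, 0, 0, -7, 0.5]
    - [0, 0, 0, 0, 0, -7, 0.5]
    - [0, 0, 0, 0, 0, -7, 0.5]
    - [0, 0, 0, 0, 0, -7, 0.5]
    - [0, 0, 0, 0, 0, -7, 0.5]
    - [0, 0, 0, 0, 0, -7, 0.5]
    - [0, 0, 0, 0, 0, -7, 0.5]
    - [0, 0, 0, 0, 0, -6, 0.5]
    - [0.2, 0.1, 0, 0, 0, 0, 0.5]
    - [0, 0, 1.5, 0, 0, 0, 0.5]
    - [0, 0, 1.5, 0, 0, 0, 0.5]
    - [0, 0, 0, 0, 0, 0, 0.5]
    - [0, 0, 0, 0, 0, 0, 0.5]

```text
time_s: 11.17
tool_pos: [0.4707, -0.1018, 0.1768]
tool_rot: [-179.9, -0.2, -150.9]
force: [-0.2, -0.3, 0.4]
grip_width: 0.0439
```

```bash
python3 s.py
python3 - <<'E'
from h import *
c=env.read_camera("wrist");cv2.imwrite("pics/w5.png",c["img"])
E
```

```text
time_s 11.1667
tool_pos [ 0.4707 -0.1018  0.1768]
tool_rot [-179.9259   -0.1977 -150.8595]
force [-0.1742 -0.3231  0.4317]
wrist_torque [0.0221 0.0323 0.0052]
grip_width 0.0439
qpos [-53.1631   4.4262  65.122  116.2122  -4.3339  62.0913 133.0726]
```

View pics/w5.png

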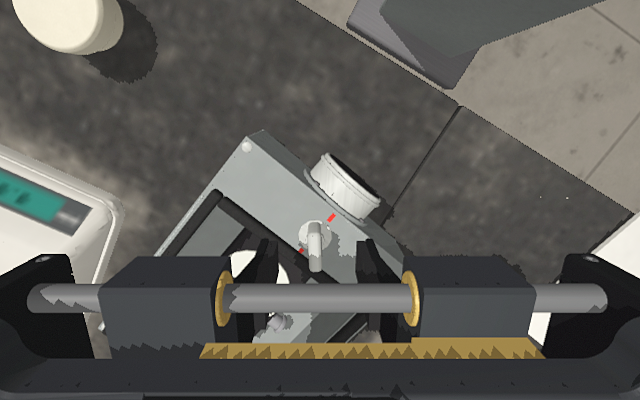

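>>> drive_tool:
  commands:
    - [0, 0, 1.3, 0, 0, 0, 0.5]
    - [0, 0, 1.3, 0, 0, 0, 0.5]
    - [0, 0, 0, 0, 0, 0, 0.5]
    - [0, 0, 0, 0, 0, 0, 0]
    - [0, 0, 0, 0, 0, 0, 0]
    - [0, 0, 0, 0, 0, 0, 0]
    - [0, 0, 0, 0, 0, 0, 0]
    - [0, 0, 0, 0, 0, 0, 0]
    - [0, 0, 0, 0, 0, 0, 0]
    - [0, 0, 0, 0, 0, 0, 0]
    - [0, 0, 0, 0, 0, 0, 0]
  force: 30

```text
time_s: 12.13
tool_pos: [0.4717, -0.1026, 0.1517]
tool_rot: [-179.8, 0.1, -150.7]
force: [2.5, -4.4, -1.2]
grip_width: 0.008
```

```bash
python3 s.py
```

```text
time_s 12.1333
tool_pos [ 0.4717 -0.1026  0.1517]
tool_rot [-1.798223e+02  6.830000e-02 -1.506937e+02]
force [ 2.53   -4.3944 -1.2438]
wrist_torque [-0.9088 -0.617   0.0707]
grip_width 0.008
qpos [-51.2303   8.1625  64.6475 117.643   -8.5138  58.9519 136.89  ]
```

>>> drive_tool:
  commands:
    - [0, 0, 0, 0, 0, 3, 0]
    - [0, 0, 0, 0, 0, 6, 0]
    - [0, 0, 0, 0, 0, 6, 0]
    - [0, 0, 0, 0, 0, 6, 0]
    - [0, 0, 0, 0, 0, 6, 0]
    - [0, 0, 0, 0, 0, 6, 0]
    - [0, 0, 0, 0, 0, 5, 0]
    - [0, 0, 0, 0, 0, 2.6, 0]
    - [0, 0, 0, 0, 0, 0, 0]
    - [0, 0, 0, 0, 0, 0, 0]

```text
time_s: 12.97
tool_pos: [0.4717, -0.1016, 0.1517]
tool_rot: [-180.0, 0.1, 168.8]
force: [2.3, -3.3, 0.5]
grip_width: 0.0077
```

```bash
python3 s.py
```

```text
time_s 12.9667
tool_pos [ 0.4717 -0.1016  0.1517]
tool_rot [-1.799898e+02  1.083000e-01  1.688043e+02]
force [ 2.3427 -3.2998  0.4678]
wrist_torque [-0.4576 -0.6477 -0.081 ]
grip_width 0.0077
qpos [-54.0462   9.112   67.9772 117.6777  -9.8402  59.146   97.5486]
```

>>> drive_tool:
  commands:
    - [0, 0, 0, 0, 0, 0, 0.5]
    - [0, 0, 0, 0, 0, 0, 0.5]
    - [0, 0, 0, 0, 0, 0, 0.5]
    - [0, 0, 0, 0, 0, 0, 0.5]
    - [0, 0, -2.5, 0, 0, 0, 0.5]
    - [0, 0, -4, 0, 0, 0, 0.5]
    - [-2, 0, -4, 0, 0, 0, 0.5]
    - [-3, 0, 0, 0, 0, 0, 0.5]
    - [-2, 0, 0, 0, 0, 0, 0.5]
    - [0, 0, 0, 0, 0, 0, 0.5]
    - [0, 0, 0, 0, 0, 0, 0.5]

```text
time_s: 13.88
tool_pos: [0.5345, -0.1141, 0.2533]
tool_rot: [-179.8, -0.1, 168.7]
force: [-0.7, -0.3, 0.1]
grip_width: 0.0434
```

```bash
python3 s.py
python3 - <<'E'
from h import *
c=env.read_camera("wrist");cv2.imwrite("pics/w6.png",c["img"]);np.savez("w6.npz",mtx=c["mtx"],pose=c["pose"])
cv2.imwrite("pics/w6c.png",cv2.resize(c["img"][30:240,220:420],None,fx=4,fy=4,interpolation=cv2.INTER_CUBIC)[:600])
E
```

```text
time_s 13.8833
tool_pos [ 0.5345 -0.1141  0.2533]
tool_rot [-1.798237e+02 -1.428000e-01  1.686776e+02]
force [-0.6554 -0.2731  0.1027]
wrist_torque [-0.0137  0.0307  0.0825]
grip_width 0.0434
qpos [-49.9543  13.527   67.705  102.7329 -12.9088  72.602   99.8046]
```

View pics/w6.png

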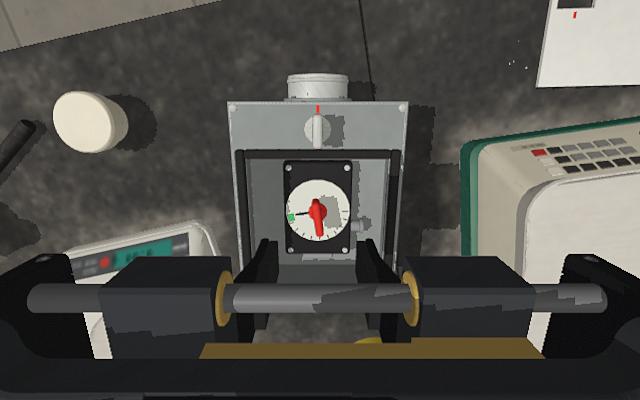

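View pics/w6c.png

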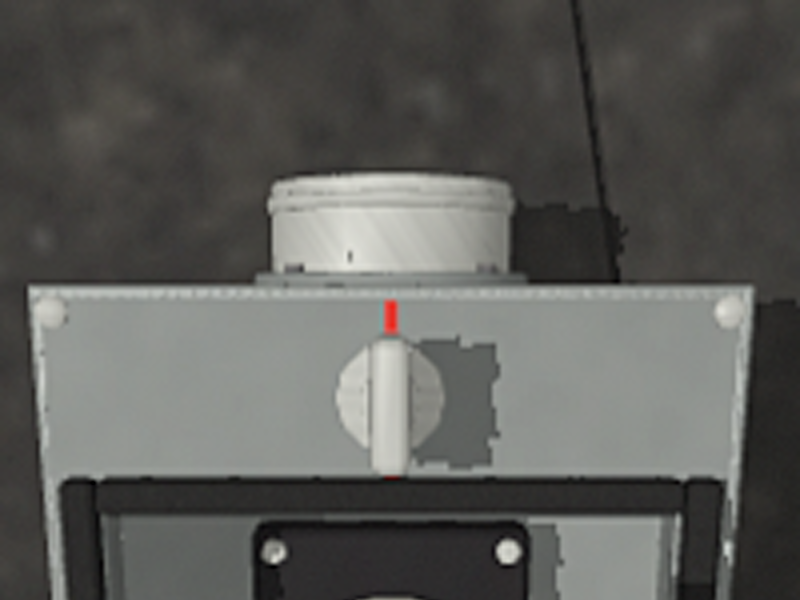

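>>> drive_tool:
  commands:
    - [0.6, 1.7, -1, 0, 0, -1.4, 0.8]
    - [1.2, 3.4, -1, 0, 0, 0, 0.8]
    - [1.2, 3.4, -1, 0, 0, 0, 0.8]
    - [1.2, 3.4, 0, 0, 0, 0, 0.8]
    - [1.2, 3.4, 0, 0, 0, 0, 0.8]
    - [1.2, 3.4, 0, 0, 0, 0, 0.8]
    - [1.2, 3.4, 0, 0, 0, 0, 0.8]
    - [1.2, 3.4, 0, 0, 0, 0, 0.8]
    - [1.2, 3.4, 0, 0, 0, 0, 0.8]
    - [0.4, 1.7, 0, 0, 0, 0, 0.8]
    - [0, 0, 0, 0, 0, 0, 0.8]
    - [0, 0, 0, 0, 0, 0, 0.8]

```text
time_s: 14.93
tool_pos: [0.4825, 0.2057, 0.2837]
tool_rot: [-179.9, -0.1, 170.2]
force: [-0.3, -1.4, 0.6]
grip_width: 0.0695
```

```bash
python3 s.py
python3 - <<'E'
from h import *
c=env.read_camera("wrist");cv2.imwrite("pics/w7.png",c["img"]);np.savez("w7.npz",mtx=c["mtx"],pose=c["pose"])
w=np.load("w6.npz")
m=unproj(w,np.array([[30,287],[752,287]])/4+[220,30]-.4,.07);print(m,m.mean(0),np.degrees(np.arctan2(*(m[1]-m[0])[[1,0]])))
print(unproj(w,np.array([[391,334],[391,475]])/4+[220,30]-.4,.0985))
E
```

```text
time_s 14.9333
tool_pos [0.4825 0.2057 0.2837]
tool_rot [-1.799368e+02 -5.730000e-02  1.702098e+02]
force [-0.3265 -1.3692  0.5706]
wrist_torque [-0.0363 -0.0087  0.0125]
grip_width 0.0695
qpos [-78.9415   3.6603  55.6586 103.119   -3.1072  74.9181  57.686 ]
[[ 0.43531745 -0.17105458  0.07      ]
 [ 0.46485186 -0.02427429  0.07      ]] [ 0.45008465 -0.09766443  0.07      ] 78.62314155199213
[[ 0.45872086 -0.09928113  0.0985    ]
 [ 0.48453511 -0.10445826  0.0985    ]]
```

View pics/w7.png

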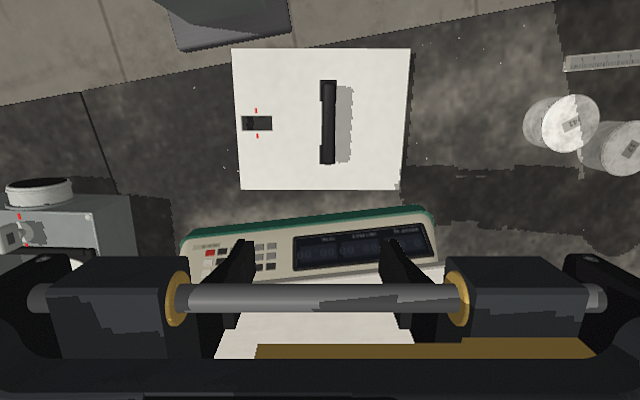

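Run:
```python
import cv2
im=cv2.imread("pics/w7.png")
cv2.imwrite("pics/w7c.png",cv2.resize(im[40:200,222:422],None,fx=4,fy=4,interpolation=cv2.INTER_CUBIC)[:600])
cv2.imwrite("pics/w7d.png",cv2.resize(im[150:200,222:422],None,fx=4,fy=4,interpolation=cv2.INTER_CUBIC)[:600])
```

```text
(no output)
```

View pics/w7c.png

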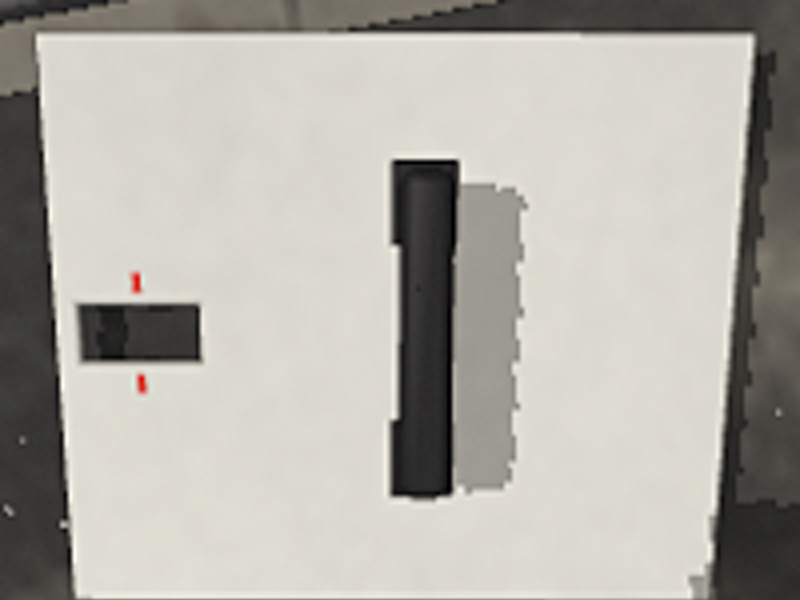

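View pics/w7d.png

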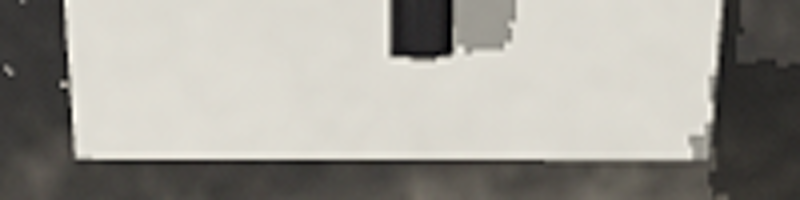

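```bash
python3 - <<'E'
from h import *
c=np.load("w7.npz")
A=lambda p,o:np.array(p)/4+o-0.4
px=np.vstack([A([[38,33],[755,33]],[222,40]),A([[75,160],[711,160]],[222,150])])
L=np.array([[-.0925,.075],[.0925,.075],[-.0925,-.075],[.0925,-.075]])
b=rigid(L,unproj(c,px,.016));print(b)
print("slot",unproj(c,A([[140,332]],[222,40]),.016),pt(b[0],b[1],(-.07,0)))
print("handle",unproj(c,A([[430,325]],[222,40]),.048),pt(b[0],b[1],(.008,0)))
print(np.degrees(np.arctan2(*(unproj(c,A([[432,170],[427,485]],[222,40]),.048)@np.array([[1,0],[0,1],[0,0]])).T[::-1].copy().dot([1,-1]))))
E
python3 s.py|head -3
```

```text
(array([0.42025886, 0.21970992]), np.float64(80.09121902139115), array([[-0.5295614 ,  0.12523829],
       [-0.66400605,  0.375114  ],
       [ 0.60996026, -1.01963607],
       [ 0.5836072 ,  0.51928377]]))
slot [[0.40762286 0.15067733 0.016     ]] [0.40821326 0.15075411]
handle [[0.41781703 0.22885832 0.048     ]] [0.4216355  0.22759058]
169.86997603779673
time_s 14.9833
tool_pos [0.483  0.2042 0.2838]
tool_rot [-1.799505e+02 -4.840000e-02  1.700545e+02]
```

>>> drive_tool:
  commands:
    - [2, 0.4, 0, 0, 0, 0, 0.6]
    - [2.4, 0.4, 0, 0, 0, 0, 0.6]
    - [2, 0.4, 1, 0, 0, 0, 0.6]
    - [0, 0, 4, 0, 0, 0, 0.6]
    - [0, 0, 4, 0, 0, 0, 0.6]
    - [0, 0, 4, 0, 0, 0, 0.6]
    - [0, 0, 3, 0, 0, 0, 0.6]
    - [0, 0, 0, 0, 0, 0, 0.6]
    - [0, 0, 0, 0, 0, 0, 0.6]

```text
time_s: 15.73
tool_pos: [0.4221, 0.2261, 0.1236]
tool_rot: [-179.8, -0.1, 169.9]
force: [-0.1, -0.6, -0.2]
grip_width: 0.0524
```

```bash
python3 s.py
```

```text
time_s 15.7333
tool_pos [0.4221 0.2261 0.1236]
tool_rot [-1.798008e+02 -8.690000e-02  1.698962e+02]
force [-0.1222 -0.591  -0.1876]
wrist_torque [ 0.0482 -0.0024 -0.0571]
grip_width 0.0524
qpos [-81.0066   9.3567  53.4191 119.1265  -8.9582  55.7858  57.0312]
```

>>> drive_tool:
  commands:
    - [0, 0.1, 1.4, 0, 0, 0, 0.6]
    - [0, 0, 1.4, 0, 0, 0, 0.6]
    - [0, 0, 0, 0, 0, 0, 0.6]
    - [0, 0, 0, 0, 0, 0, 0.6]
  force: 25

```text
time_s: 16.07
tool_pos: [0.4235, 0.2296, 0.098]
tool_rot: [179.9, 0.0, 170.0]
force: [0.5, 0.4, -0.7]
grip_width: 0.0521
```

```bash
python3 s.py
python3 - <<'E'
from h import *
c=env.read_camera("wrist");cv2.imwrite("pics/w8.png",c["img"])
E
```

```text
time_s 16.0667
tool_pos [0.4235 0.2296 0.098 ]
tool_rot [1.798821e+02 4.500000e-02 1.700342e+02]
force [ 0.5105  0.3538 -0.7233]
wrist_torque [ 0.0227 -0.0267  0.0458]
grip_width 0.0521
qpos [-79.2902  12.7571  52.1914 120.0345 -12.7612  52.6476  60.0447]
```

View pics/w8.png

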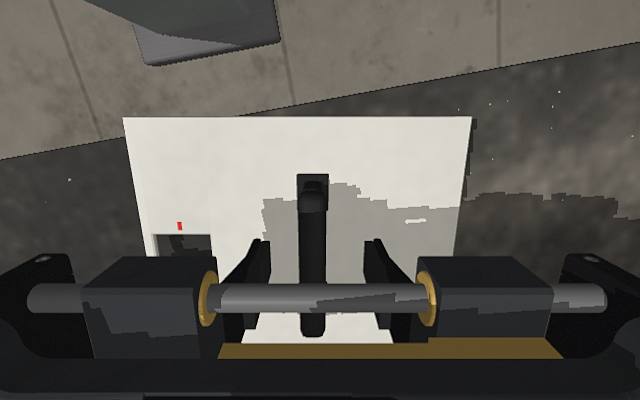

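>>> drive_tool:
  commands:
    - [0.1, 0, 0.2, 0, 0, 0, 0.6]
    - [0, 0, 0, 0, 0, 0, 0]
    - [0, 0, 0, 0, 0, 0, 0]
    - [0, 0, 0, 0, 0, 0, 0]
    - [0, 0, 0, 0, 0, 0, 0]
    - [0, 0, 0, 0, 0, 0, 0]
    - [0, 0, 0, 0, 0, 0, 0]
    - [0, 0, 0, 0, 0, 0, 0]
    - [0, 0, 0, 0, 0, 0, 0]
    - [0, 0, 0, 0, 0, 0, 0]
  force: 50

```text
time_s: 16.95
tool_pos: [0.4212, 0.2293, 0.094]
tool_rot: [-180.0, -0.0, 170.1]
force: [-1.0, -2.2, 1.9]
grip_width: 0.0135
```

```bash
python3 s.py
```

```text
time_s 16.95
tool_pos [0.4212 0.2293 0.094 ]
tool_rot [-1.799529e+02 -4.670000e-02  1.700875e+02]
force [-0.9829 -2.1645  1.934 ]
wrist_torque [-0.517   0.1376  0.0044]
grip_width 0.0135
qpos [-79.2876  13.0652  52.0629 120.3517 -13.0085  52.3182  60.1819]
```

>>> drive_tool:
  commands:
    - [0, 0, -0.5, 0, 0, 0, 0]
    - [0, 0, -1.5, 0, 0, 0, 0]
    - [0, 0, -2.5, 0, 0, 0, 0]
    - [0, 0, -3, 0, 0, 0, 0]
    - [0, 0, -3, 0, 0, 0, 0]
    - [0, 0, -3, 0, 0, 0, 0]
    - [0, 0, -3, 0, 0, 0, 0]
    - [0, 0, -2, 0, 0, 0, 0]
    - [0, 0, -1.5, 0, 0, 0, 0]
    - [0, 0, 0, 0, 0, 0, 0]
    - [0, 0, 0, 0, 0, 0, 0]
  force: 60

```text
time_s: 17.87
tool_pos: [0.4214, 0.23, 0.2941]
tool_rot: [179.9, -0.0, 170.1]
force: [-0.4, -0.9, -2.6]
grip_width: 0.0132
```

```bash
python3 s.py
python3 - <<'E'
from h import *
c=env.read_camera("wrist");cv2.imwrite("pics/w9.png",c["img"]);np.savez("w9.npz",mtx=c["mtx"],pose=c["pose"])
E
```

```text
time_s 17.8667
tool_pos [0.4214 0.23   0.2941]
tool_rot [ 1.799024e+02 -2.390000e-02  1.701089e+02]
force [-0.4486 -0.9009 -2.5889]
wrist_torque [-0.0477  0.0163  0.0248]
grip_width 0.0132
qpos [-86.5402  -6.7391  51.8851 107.7523   5.3616  76.4247  44.0035]
```

View pics/w9.png

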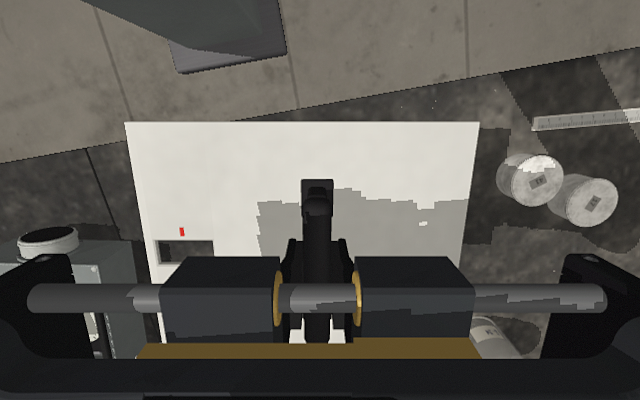

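Run:
```python
from h import *
im=cv2.imread("pics/w9.png")
cv2.imwrite("pics/w9c.png",cv2.resize(im[110:270,110:310],None,fx=4,fy=4,interpolation=cv2.INTER_CUBIC)[:600])
cv2.imwrite("pics/w9d.png",cv2.resize(im[110:230,320:500],None,fx=4,fy=4,interpolation=cv2.INTER_CUBIC)[:600])
```

```text
(no output)
```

View pics/w9c.png

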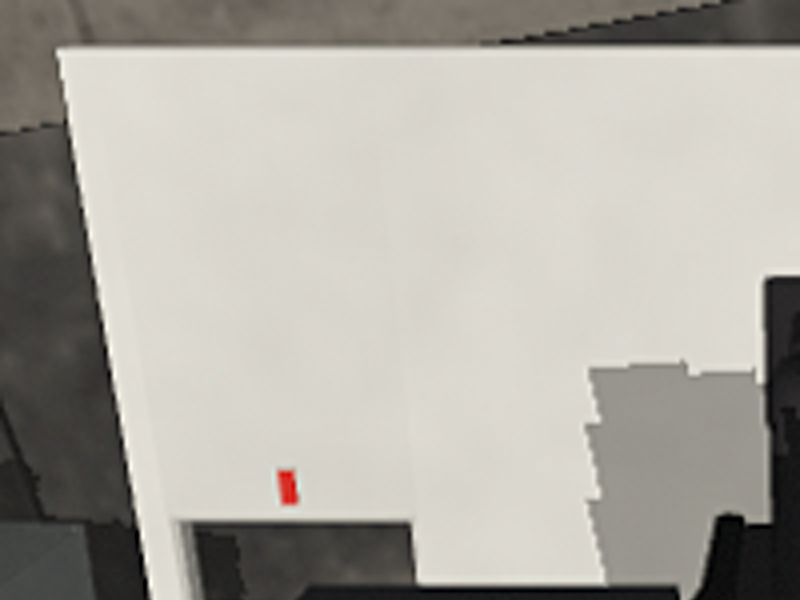

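View pics/w9d.png

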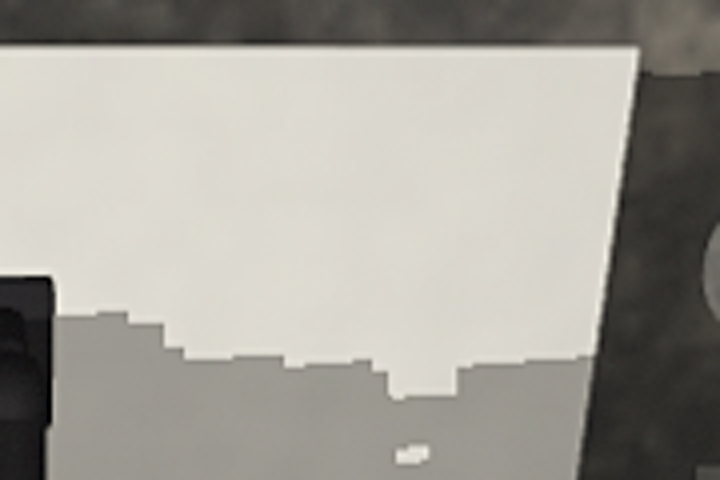

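Run:
```python
from h import *
w=np.load("w9.npz")
px=np.array([[124.5,121.75],[479.75,121.75],[155,240],[213,240.2]])-.4
L=np.array([[-.0925,.075],[.0925,.075],[-.087,.008],[-.053,.008]])
o=env.get_obs();print(o["tool_pos"],o["tool_rot"])
for z in (.210,.213,.216,.219):
    W=unproj(w,px,z);b=rigid(L,W);print(z,b[0],b[1],b[2].round(1).tolist(),np.linalg.norm(W[0]-W[1]),pt(b[0],b[1],(.008,0)))
```

```text
[0.42089595 0.22965115 0.29315087] [-1.79982761e+02 -8.09122918e-02  1.70110643e+02]
0.21 [0.42179007 0.22024769] 80.0593606178807 [[-1.7, -2.2], [-0.4, 5.1], [0.8, -2.0], [1.2, -1.0]] 0.19241485305155623 [0.42317109 0.22812759]
0.213 [0.42120126 0.2211066 ] 80.0593606178807 [[-0.9, -1.3], [-0.2, 2.8], [0.4, -1.0], [0.7, -0.5]] 0.18916644919326125 [0.42258228 0.2289865 ]
0.216 [0.42061245 0.22196552] 80.0593606178807 [[-0.1, -0.4], [0.0, 0.5], [0.0, -0.0], [0.1, -0.1]] 0.18591804533496634 [0.42199347 0.22984541]
0.219 [0.42002363 0.22282443] 80.0593606178807 [[0.6, 0.5], [0.2, -1.8], [-0.4, 1.0], [-0.4, 0.3]] 0.1826696414766714 [0.42140466 0.23070433]
```

>>> drive_tool:
  commands:
    - [0, 0, 0, 0, 0, 2, 0]
    - [0, 0, 0, 0, 0, 4, 0]
    - [0, 0, 0, 0, 0, 6, 0]
    - [0, 0, 0, 0, 0, 6, 0]
    - [0, 0, 0, 0, 0, 6, 0]
    - [0, 0, 0, 0, 0, 6, 0]
    - [0, 0, 0, 0, 0, 6, 0]
    - [0, 0, 0, 0, 0, 6, 0]
    - [0, 0, 0, 0, 0, 6, 0]
    - [0, 0, 0, 0, 0, 6, 0]
    - [0, 0, 0, 0, 0, 6, 0]
    - [0, 0, 0, 0, 0, 6, 0]
    - [0, 0, 0, 0, 0, 6, 0]
    - [0, 0, 0, 0, 0, 6, 0]
    - [0, 0, 0, 0, 0, 6, 0]
    - [0, 0, 0, 0, 0, 5, 0]
    - [0, 0, 0, 0, 0, 2.4, 0]
    - [0, 0, 0, 0, 0, 0, 0]

```text
time_s: 19.42
tool_pos: [0.4207, 0.2293, 0.2921]
tool_rot: [-179.9, 0.2, 78.6]
force: [0.5, 0.9, -2.5]
grip_width: 0.0131
```

```bash
python3 s.py
```

```text
time_s 19.4167
tool_pos [0.4207 0.2293 0.2921]
tool_rot [-1.79882e+02  1.70500e-01  7.86264e+01]
force [ 0.5418  0.9172 -2.5054]
wrist_torque [-0.0732  0.0532 -0.0187]
grip_width 0.0131
qpos [-79.0468  -5.3816  45.1961 107.7472   3.9646  76.2871 -46.306 ]
```

Translate above the box.

>>> drive_tool:
  commands:
    - [-1.2, 0.75, 0, 0, 0, 0, 0]
    - [-2.4, 1.5, 0, 0, 0, 0, 0]
    - [-2.9, 1.75, 0, 0, 0, 0, 0]
    - [-2.9, 1.75, 0, 0, 0, 0, 0]
    - [-2.9, 1.75, 0, 0, 0, 0, 0]
    - [-2.9, 1.75, 0, 0, 0, 0, 0]
    - [-2.9, 1.75, 0, 0, 0, 0, 0]
    - [-2.9, 1.75, 0, 0, 0, 0, 0]
    - [-2.9, 1.75, 0, 0, 0, 0, 0]
    - [-2.9, 1.75, 0, 0, 0, 0, 0]
    - [-2.4, 1.5, 0, 0, 0, 0, 0]
    - [-1.4, 0.8, 0, 0, 0, 0, 0]
    - [-0.8, 0.5, 0, 0, 0, 0, 0]
    - [0, 0, 0, 0, 0, 0, 0]
    - [0, 0, 0, 0, 0, 0, 0]

```text
time_s: 20.67
tool_pos: [0.546, -0.1165, 0.2933]
tool_rot: [-179.9, 0.1, 78.6]
force: [-1.2, 0.1, -2.6]
grip_width: 0.0131
```

```bash
python3 s.py
python3 - <<'E'
from h import *
c=env.read_camera("wrist");cv2.imwrite("pics/w10.png",c["img"]);np.savez("w10.npz",mtx=c["mtx"],pose=c["pose"])
c=env.read_camera("top");cv2.imwrite("pics/t10.png",cv2.resize(c["img"][145:245,275:375],None,fx=5,fy=5,interpolation=cv2.INTER_CUBIC))
E
```

```text
time_s 20.6667
tool_pos [ 0.546  -0.1165  0.2933]
tool_rot [-1.798907e+02  5.460000e-02  7.861990e+01]
force [-1.2187  0.1    -2.5762]
wrist_torque [-0.0635  0.0849  0.0214]
grip_width 0.0131
qpos [-49.3849  13.4656  67.9728  98.0744 -12.7201  77.2096   9.5303]
```

View pics/w10.png

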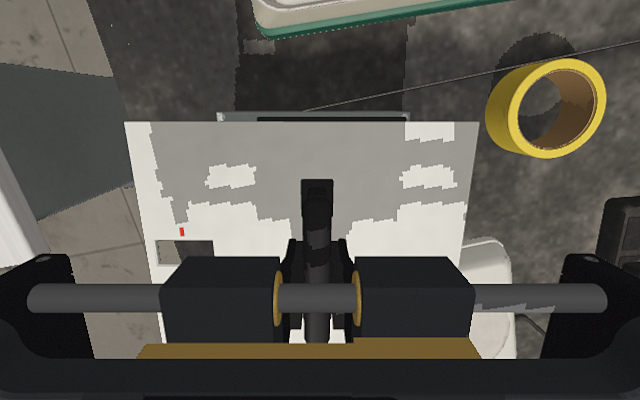

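View pics/t10.png

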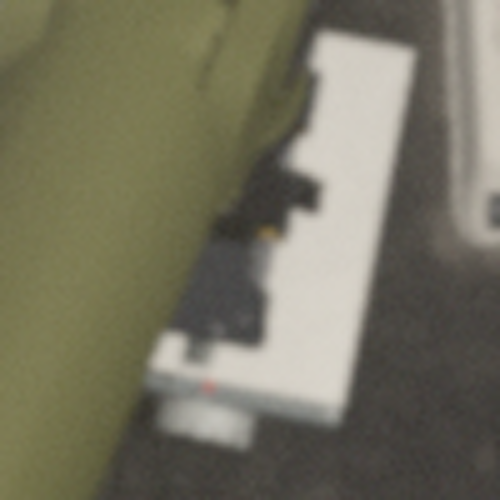

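>>> drive_tool:
  commands:
    - [0, 0.2, 0.5, 0, 0, 0, 0]
    - [0, 0, 1.5, 0, 0, 0, 0]
    - [0, 0, 2, 0, 0, 0, 0]
    - [0, 0, 2, 0, 0, 0, 0]
    - [0, 0, 1.5, 0, 0, 0, 0]
    - [0, 0, 1, 0, 0, 0, 0]
    - [0, 0, 0, 0, 0, 0, 0]
    - [0, 0, 0, 0, 0, 0, 0]
    - [0, 0, 0, 0, 0, 0, 0]

```text
time_s: 21.52
tool_pos: [0.5493, -0.1157, 0.2099]
tool_rot: [179.9, -0.0, 78.7]
force: [0.1, -0.1, -2.7]
grip_width: 0.0134
```

```bash
python3 s.py
python3 - <<'E'
from h import *
for i in range(4):
    c=env.read_camera("wrist");o=env.get_obs();print(o["tool_pos"],o["tool_rot"])
cv2.imwrite("pics/w11.png",c["img"]);np.savez("w11.npz",mtx=c["mtx"],pose=c["pose"])
E
```

```text
time_s 21.5167
tool_pos [ 0.5493 -0.1157  0.2099]
tool_rot [ 1.799347e+02 -2.000000e-02  7.873590e+01]
force [ 0.0991 -0.1045 -2.6901]
wrist_torque [-0.0671  0.0319 -0.0035]
grip_width 0.0134
qpos [-44.9723  19.0593  64.4546 103.8054 -18.4647  68.7004  13.8357]
[ 0.54934734 -0.11584914  0.21006718] [ 1.79913565e+02 -2.83962410e-02  7.87271695e+01]
[ 0.54934303 -0.11584534  0.21005588] [ 1.79912324e+02 -3.28802408e-02  7.87285999e+01]
[ 0.54923785 -0.11588687  0.2099536 ] [ 1.79923792e+02 -3.55299947e-02  7.87174897e+01]
[ 0.54909549 -0.11587132  0.20977687] [ 1.79944719e+02 -3.46611009e-02  7.87154826e+01]
```

View pics/w11.png

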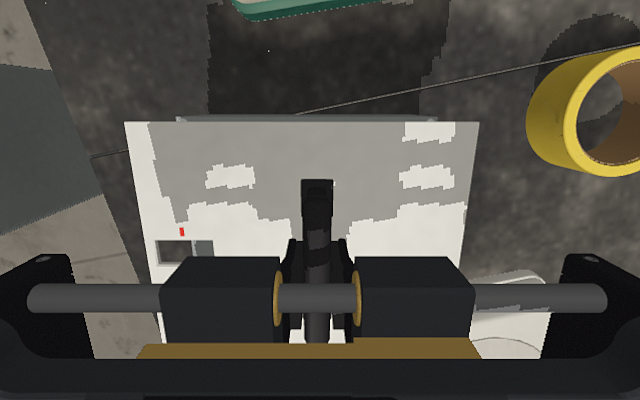

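>>> drive_tool:
  commands:
    - [-0.05, -0.05, 0.5, 0, 0, 0, 0]
    - [0, 0, 1, 0, 0, 0, 0]
    - [0, 0, 1, 0, 0, 0, 0]
    - [0, 0, 0.5, 0, 0, 0, 0]
    - [0, 0, 0.3, 0, 0, 0, 0]
    - [0, 0, 0.3, 0, 0, 0, 0]
    - [0, 0, 0.3, 0, 0, 0, 0]
    - [0, 0, 0, 0, 0, 0, 0]
    - [0, 0, 0, 0, 0, 0, 0]

```text
time_s: 22.47
tool_pos: [0.5481, -0.1163, 0.17]
tool_rot: [-180.0, 0.0, 78.7]
force: [0.0, 0.7, -1.8]
grip_width: 0.0137
```

```bash
python3 s.py
python3 - <<'E'
from h import *
c=env.read_camera("wrist")
cv2.imwrite("pics/w12.png",c["img"]);np.savez("w12.npz",mtx=c["mtx"],pose=c["pose"])
E
```

```text
time_s 22.4667
tool_pos [ 0.5481 -0.1163  0.17  ]
tool_rot [-1.799773e+02  1.400000e-03  7.869830e+01]
force [ 0.0122  0.6843 -1.8299]
wrist_torque [-0.1139  0.0501  0.0045]
grip_width 0.0137
qpos [-42.6412  21.8738  62.2972 106.196  -21.3645  64.86    15.9989]
```

View pics/w12.png

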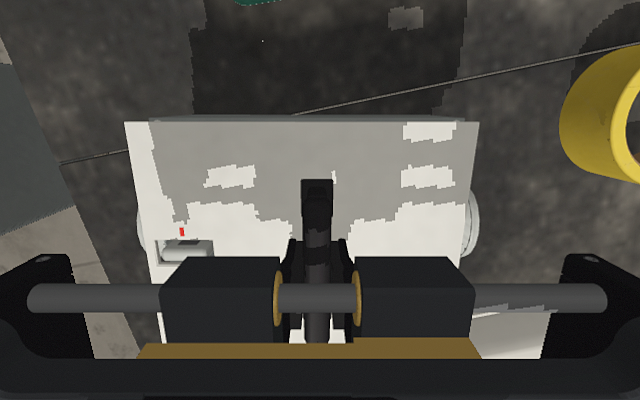

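>>> drive_tool:
  commands:
    - [0, 0, 0.4, 0, 0, 0, 0]
    - [0, 0, 0.4, 0, 0, 0, 0]
    - [0, 0, 0.3, 0, 0, 0, 0]
    - [0, 0, 0, 0, 0, 0, 0]
    - [0, 0, 0, 0, 0, 0, 0]

```text
time_s: 22.93
tool_pos: [0.5479, -0.1162, 0.1587]
tool_rot: [-179.9, -0.0, 78.7]
force: [-0.2, -0.0, -1.8]
grip_width: 0.0131
```

```bash
python3 s.py
```

```text
time_s 22.9333
tool_pos [ 0.5479 -0.1162  0.1587]
tool_rot [-1.799448e+02 -8.000000e-04  7.870170e+01]
force [-0.191  -0.0354 -1.8496]
wrist_torque [-0.0848  0.0918 -0.0084]
grip_width 0.0131
qpos [-41.9546  22.7137  61.6043 106.7916 -22.238   63.8035  16.6258]
```

>>> drive_tool:
  commands:
    - [0, 0, 0.2, 0, 0, 0, 0]
    - [0, 0, 0.2, 0, 0, 0, 0]
    - [0, 0, 0, 0, 0, 0, 0]
    - [0, 0, 0, 0, 0, 0, 0]

```text
time_s: 23.27
tool_pos: [0.5482, -0.1163, 0.1554]
tool_rot: [-180.0, -0.0, 78.7]
force: [-1.5, 0.1, 4.5]
grip_width: 0.0131
```

```bash
python3 s.py
```

```text
time_s 23.2667
tool_pos [ 0.5482 -0.1163  0.1554]
tool_rot [-1.79986e+02 -2.28000e-02  7.86996e+01]
force [-1.4584  0.1443  4.5416]
wrist_torque [ 0.017   0.5352 -0.0323]
grip_width 0.0131
qpos [-41.71    22.9799  61.3861 106.9391 -22.549   63.4628  16.8559]
```

>>> drive_tool:
  commands:
    - [0, 0, 0.15, 0, 0, 0, 0]
    - [0, 0, 0.15, 0, 0, 0, 0]
    - [0, 0, 0, 0, 0, 0, 0]
    - [0, 0, 0, 0, 0, 0, 0]

```text
time_s: 23.6
tool_pos: [0.5482, -0.1164, 0.153]
tool_rot: [-180.0, -0.0, 78.7]
force: [-3.5, 1.6, 10.0]
grip_width: 0.0131
```

```bash
python3 s.py
```

```text
time_s 23.6
tool_pos [ 0.5482 -0.1164  0.153 ]
tool_rot [-1.799771e+02 -4.870000e-02  7.870000e+01]
force [-3.4964  1.6425  9.9923]
wrist_torque [0.1444 0.9733 0.0027]
grip_width 0.0131
qpos [-41.5244  23.1764  61.2188 107.047  -22.7758  63.2502  17.027 ]
```

>>> drive_tool:
  commands:
    - [0, 0, 0.1, 0, 0, 0, 0]
    - [0, 0, 0.1, 0, 0, 0, 0]
    - [0, 0, 0, 0, 0, 0, 0]
    - [0, 0, 0, 0, 0, 0, 0]

```text
time_s: 23.93
tool_pos: [0.5483, -0.1165, 0.1528]
tool_rot: [-179.9, -0.1, 78.7]
force: [-9.1, 2.8, 26.2]
grip_width: 0.0137
```

```bash
python3 s.py;  python3 - <<'E'
from h import *
for n in ("wrist","scene","top"):
    c=env.read_camera(n)
    cv2.imwrite(f"pics/{n}13.png",c["img"])
    if n=="scene": cv2.imwrite("pics/s13c.png",cv2.resize(c["img"][180:280,250:400],None,fx=5,fy=5,interpolation=cv2.INTER_CUBIC))
    if n=="wrist": np.savez("w13.npz",mtx=c["mtx"],pose=c["pose"])
E
```

```text
time_s 23.9333
tool_pos [ 0.5483 -0.1165  0.1528]
tool_rot [-1.799429e+02 -1.388000e-01  7.869300e+01]
force [-9.076   2.8381 26.1776]
wrist_torque [0.5737 2.219  0.0463]
grip_width 0.0137
qpos [-41.4087  23.2271  61.1774 107.0085 -22.9004  63.312   17.1406]
```

View pics/wrist13.png

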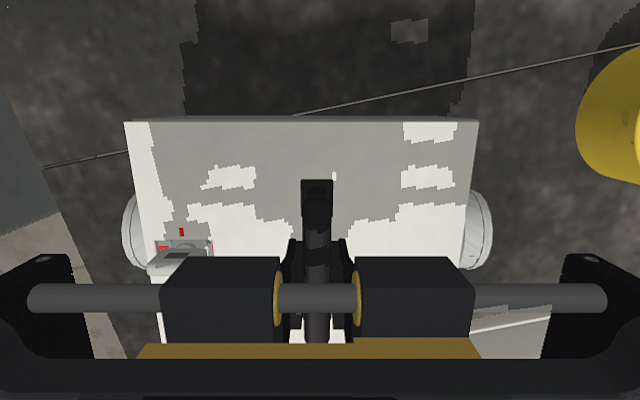

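View pics/s13c.png

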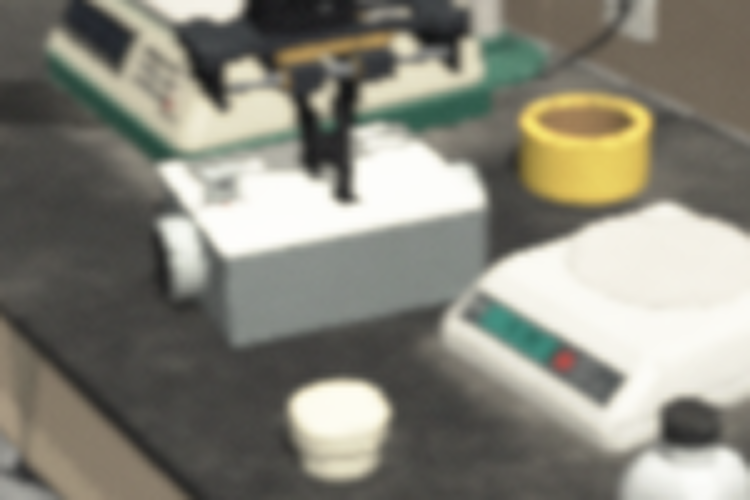

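>>> drive_tool:
  commands:
    - [0, 0, -0.05, 0, 0, 0, 0]
    - [0, 0, 0, 0, 0, 0, 0]
    - [0, 0, 0, 0, 0, 0, 0]

```text
time_s: 24.33
tool_pos: [0.5482, -0.1165, 0.1529]
tool_rot: [-180.0, -0.1, 78.7]
force: [-9.0, 2.5, 21.0]
grip_width: 0.0133
```

```bash
python3 s.py;  python3 - <<'E'
from h import *
c=env.read_camera("wrist")
cv2.imwrite("pics/w14.png",cv2.resize(c["img"][110:260,110:310],None,fx=4,fy=4,interpolation=cv2.INTER_CUBIC))
c=env.read_camera("top")
cv2.imwrite("pics/t14.png",cv2.resize(c["img"][145:245,275:375],None,fx=5,fy=5,interpolation=cv2.INTER_CUBIC))
E
```

```text
time_s 24.3333
tool_pos [ 0.5482 -0.1165  0.1529]
tool_rot [-1.799548e+02 -1.172000e-01  7.869670e+01]
force [-9.0337  2.5452 20.9917]
wrist_torque [ 0.3993  1.881  -0.0126]
grip_width 0.0133
qpos [-41.4402  23.2079  61.1887 107.0242 -22.8658  63.2907  17.1129]
```

View pics/w14.png

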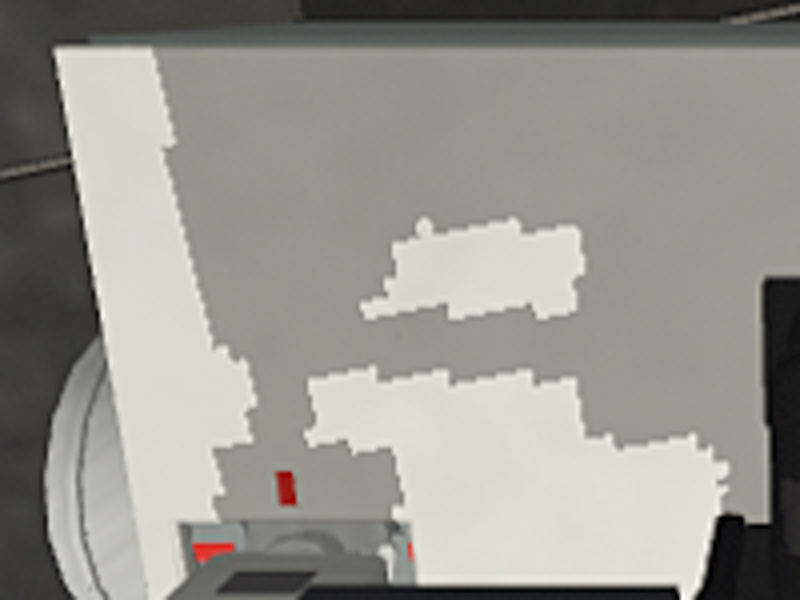

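View pics/top13.png

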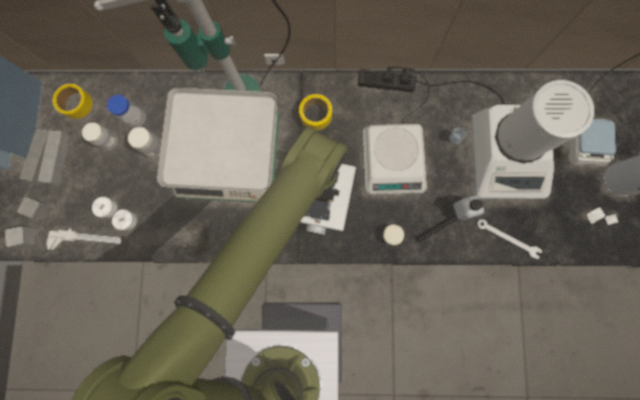

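```bash
python3 s.py | head -6; python3 -c "
from cell import env
print(env.sign_off())"
```

```text
time_s 24.4333
tool_pos [ 0.5483 -0.1164  0.1529]
tool_rot [-1.799531e+02 -1.191000e-01  7.870010e+01]
force [-8.1236  2.0713 20.9334]
wrist_torque [0.532  1.8696 0.0047]
grip_width 0.0131
the job is handed in; nothing more can be done
None
```

The damper is wound fully open, the wing is lined up with the red marks, and the cover is fitted and held pressed home. I handed the job in at 24.4 s, with the arm still gripping the handle and pushing down.

- **Key:** I turned it clockwise until it hit the stop. Wrist torque rose from about 0.19 to 0.75 N m there, and afterwards the picture showed the pointer at the green mark.
- **Wing:** I turned it about 40° clockwise onto the red marks. The next picture showed it in line with them.
- **Cover:** I lifted it level by the handle and lowered it over the wing, which came up through the slot without touching. I then pressed until the tool stopped at z 0.153, the height I had worked out for fully home. At handover it was pushing down with about 21 N and the grip was holding.
- **Bystanders:** The last overhead picture shows the cap, the marker and the bottle where they were.

No check failed. About 8–9 N of sideways force stays on the tool while it presses. When it first reached the stop the downward push was 26 N, so I backed off by 0.5 mm.

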